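Open the press-mould clamp and hold its bar up

ROBOT

A 6-joint arm with a two-finger parallel gripper is mounted at the origin on a cart in front of the work surface, level with it; the furniture and walls round the work are solid. World frame = base frame: x ahead of the robot, y to its left, z up, the work surface at z = 0. Lengths are in m, angles in rad, forces in N, time in s.
With the tool pointing down it reaches from about 0.35 to 0.85 m from the base axis. Payload 8.1 kg.
Tool frame: the origin (TCP) lies between the finger pads; the fingertips stand 11 mm ahead of it and the grasp point (between the pads) lies 8 mm behind it (robot.tips_ahead is the distance from the TCP to the fingertips, in m); z points along the fingers, y is the line along which they close (so a half turn about z gives the same grasp; the last joint's range is limited). The gripper opens to 93 mm and grips with 3 to 60 N. Pads are 15 mm wide; open, the fingers measure 128 mm over their backs; the gripper's body (75 mm by 188 mm) begins 65 mm behind the grasp point.
Start: joints at [1.136, 0.13, 1.488, -0, 1.523, -0.085], TCP at [0.206, 0.564, 0.23] pointing down, gripper open.
Joint ranges: [-2.96, 2.96], [-0.89, 2.26], [0.02, 2.5], [-1.34, 4.48], [0, 2.73], [-2.66, 2.66]. Speed limits (rad/s): [2.39, 2.39, 2.79, 3.14, 3.14, 3.14].

INTERFACE

Orientations are given as a rotation vector (axis times angle).
In Python, from plant import robot gives the robot as it stands. The module is installed in compiled form; this text tells all that it offers.
- The arm moves only by the tool move_arm, never from a script. Its argument "deltas" is one flat list of numbers, 7 for each row, row after row: the shift along the tool's x, y, z in m, then the turn, a rotation vector about the tool's x, y, z in rad, then the opening, from 0 (shut) to 1 (fully open). A call has 1 to 12 rows; each row is the pose to reach, as a shift and turn from the pose commanded when the call began, along the tool's axes at that moment; what a row does not reach only later rows make up. A row lasts 1/8 s, in which the tool goes at most 62.5 mm and 10.7 degrees, less where a joint would pass 70% of its speed; a pose out of reach is approached as far as the arm can. A call with a gripper value outside its range is refused whole. The fingers move at their own pace and stop on an object; "squeeze" is the grip in N (left out, the last holds). Time passes only in rows, so rows that repeat a pose let the fingers close. It gives the time, the measured TCP pose, the force, the opening and the grip force at its end, in the units of the state.
- robot.read_state(): the state, without advancing time (a new reading comes with each control period).
- robot.read_camera(name): name is "scene" or "top"; returns (picture, depth): 480x640x3 uint8, red, green, blue; 480x640 float32, m along the optical axis (not along the pixel's ray), 0 where there is no reading.
- robot.camera_model(name): a dict with "K" (3x3 intrinsics, pixels), "R" (3x3) and "t" (3): a world point X has camera coordinates R X + t. Camera axes: x right, y down, z forward; pixel columns grow to the right and rows downward; lengths in m; the calibration is good to about 2 mm. A picture is of the moment at which its call begins. camera_model takes no time and is no camera call.
- robot.close_job(): hands the job in; it is judged then, once.
Trained networks look in the newest picture that a camera, given by its name, has taken for a name from the list of things; names that differ only in an ending like _2 or _b are one class to them, and where a whole thing is asked for, a point or a joint stands for the part that bears it (a point fixed in the world has none). Each returns a list of dicts, best first, with "confidence" (0 to 1); they miss things now and then, are a little off and sometimes report something else, mostly with a low value. They report only what shows in the picture. A call takes as long as a camera call.
- robot.recognise(camera, label): "uv" ([column, row] in pixels, amid what is visible of it).
The state is a dict: "t": time; "q": joint angles; "dq": joint speeds; "joint_torque": joint torques, N m; "tool_pos": TCP position; "orientation": TCP orientation; "force": force on the tool from outside, world axes, zero at the start; "wrist_torque": the same for the moment, N m; "opening": finger opening in m; "gripper_force": force on a finger pad.
Only numpy, scipy, OpenCV 4.12 (cv2) and the standard library are available. Lean on these libraries where they do the work, as an engineer would, in place of code of your own. Each camera call takes 0.05 s, during which the arm holds its last target. There are 200 camera calls.

TASK

The pressed mould in the bench clamp is ready to come out. Take the T-handle of the clamp's spring latch, pull it sideways, straight away from the bar, as far as it goes, and keep it pulled while you raise the bar off its ball until the cup at the bar's end is about 8 cm above the ball. Finish while still holding the bar up there, steady, by the T-handle, so that a colleague can take the mould; do not let the bar fall back, and do not shift the mould or the things lying round the clamp.

Things in the scene. Friction and masses are not known exactly. Their poses are not given: they have to be found in the camera images.
- clamp_base: grey base plate of the clamp, 120 x 340 mm, top face 18 mm above the bench, fixed to the bench. Origin: middle of the plate's underside, at bench level. Its y axis runs along the steel bar, from the ball end to the hinge end; its z is up; its -x side is the side that the latch handle sticks out of (the robot's side).
- hinge (a point): middle of the hinge pin of the bar, on the base at (0, +135, 86) mm. The pin lies along the base's x axis. Fixed.
- ball (a point): centre of the 28 mm steel ball on its stud, on the base at (0, -125, 86) mm. Below it is a neck of 12 mm diameter. Fixed.
- coupler (a point): centre of the dark cup (the coupler head) at the free end of the steel bar; when the bar is down it coincides with the ball's centre. It is 260 mm from the hinge pin. The point turns with the bar: its y axis points along the bar to the hinge, its x axis is that of the base, along the hinge pin.
- clamp_bar (a joint): angle of the steel bar about the hinge pin, rad: 0 = down, cup on the ball, pad on the mould; grows as the ball end rises (0.31 = cup 80 mm above the ball); stop at 0.9. The bar has no stay and falls back if let go; 3 to 5 N at the cup lift it. While the latch is home its fork holds the cup on the ball and the bar cannot be raised.
- clamp_latch: sliding spring latch beside the cup. Origin: middle of its T-handle, a round steel bar 12 mm thick, 58 mm long, parallel to the base's y, 98 mm from the cup centre toward the base's -x and 20 mm above it (106 mm above the bench, bar down). Under its middle a 6 x 20 mm upright runs 40 mm down. Take it from above, fingers closing along the base's x. Pull it straight along the base's -x.
- fork (a point): middle of the tips of the latch's fork, which slides in the housing under the ball, one tine each side of the neck. It moves with the T-handle: 22 mm along the base's -x to the stop, clear of the ball from 18 mm on. The spring draws it home with 4.3 N at rest, 8.3 N at the stop. The latch rides on the bar: pulled out, the T-handle rises on a circle about the hinge pin's line.
- housing (a point): middle of the outer top edge of the dark latch housing on the bar, the part nearest to the T-handle: 30 mm from the T-handle's near side and 23 mm lower than its middle. The housing is 38 mm wide (y) and reaches from here 48 mm back to the cup, which is 43 mm wide with its top level with the T-handle's middle.
- mould: off-white plaster press mould in two halves with a thin line of clay between, 94 x 116 x 42 mm, 0.9 kg, standing loose on the base under the bar's rubber pad. Origin: middle of its underside.
- wood_rib: wooden throwing rib, half-round, 68 x 90 x 9 mm, lying in front of the clamp. Bystander.
- brush_round: glaze brush with a wooden handle, 208 mm long, lying behind the clamp. Bystander.
- rubber_kidney: green rubber kidney, 59 x 93 x 9 mm, lying beyond the hinge end of the clamp. Bystander.
- bisque_bowl: small bisque bowl, 72 mm wide, 40 mm high, to the right of the clamp. Bystander.
- glaze_jar_2: screw-top glaze jar with a white lid, 66 mm wide, 85 mm high, to the right of the bowl. Bystander.
- test_tile_1: glaze test tile, 78 x 56 x 10 mm, at the right of the bench. Bystander.
- test_tile_2: glaze test tile, 83 x 68 x 10 mm, at the right of the bench. Bystander.

How it is judged:
By the outcome, as a careful person would: the job done as asked, in the order asked, and still so for the second after the job is handed in, while the arm keeps its last pose, push and grip.
It also fails if it takes over 38 s, if anything falls off the work surface, if the arm or the gripper's body presses on something with over 40 N, if the wrist force passes 120 N, or if a joint passes its speed limit or range.

## Working session

There is one attempt and no reset: what is moved stays moved. The work goes in short steps, Python scripts to look and compute and a tool call to move; the robot and the scene stay as the last step left them, time stands still between calls to the robot, and variables do not carry over. Pictures are saved under pics/ and viewed, at most 10 in all, crops included, and the job is handed in when it is done.

Besides the shell and the picture viewer there is one more tool, called after "Request:" by a JSON object that holds its "op" and its "data", one argument or row to a line. move_arm: Moves the arm, as the interface text tells. Its arguments: {"type":"object","properties":{"deltas":{"type":"array","items":{"type":"number"}},"squeeze":{"type":"number"}},"required":["deltas"]}

```bash
mkdir -p pics; cat > h.py <<'E'
from plant import robot
import numpy as np, cv2
from scipy.spatial.transform import Rotation as Ro
def world(cam,uv,depth):
    m=robot.camera_model(cam);K,R,t=map(np.array,(m["K"],m["R"],m["t"]))
    u,v=uv;p=depth*(np.linalg.inv(K)@[u,v,1]);return R.T@(p-t)
def cloud(cam,d):
    m=robot.camera_model(cam);K,R,t=map(np.array,(m["K"],m["R"],m["t"]))
    v,u=np.mgrid[:480,:640];p=np.stack([(u-K[0,2])/K[0,0]*d,(v-K[1,2])/K[1,1]*d,d],-1)
    return (p-t)@R
def proj(cam,X):
    m=robot.camera_model(cam);K,R,t=map(np.array,(m["K"],m["R"],m["t"]))
    p=(R@np.array(X)+t);p=K@p;return p[:2]/p[2]
E
python3 - <<'E'
from h import *
for c in("scene","top"):
    im,d=robot.read_camera(c);cv2.imwrite(f"pics/{c}0.png",im[:,:,::-1]);np.save(c+"0.npy",d)
    P=cloud(c,d)
    for n in("clamp_latch","clamp_base","housing","coupler","mould","hinge"):
        r=robot.recognise(c,n)
        for k in r[:2]:
            u,v=map(int,np.round(k["uv"]));print(c,n,k["uv"],round(k["confidence"],2),P[v,u].round(3))
    print(c,robot.camera_model(c))
s=robot.read_state();print(s)
E
```

```text
scene clamp_base [277.7, 276.4] 0.85 [0.605 0.172 0.03 ]
scene housing [278.0, 270.1] 0.9 [0.589 0.181 0.068]
scene coupler [278.4, 276.6] 0.57 [0.599 0.176 0.031]
scene coupler [279.2, 272.7] 0.55 [0.597 0.172 0.047]
scene mould [265.2, 286.3] 0.71 [0.558 0.261 0.057]
scene hinge [277.9, 276.5] 0.59 [0.605 0.172 0.03 ]
scene {'K': array([[433.12880205,   0.        , 316.13836902],
       [  0.        , 433.12880205, 244.01151031],
       [  0.        ,   0.        ,   1.        ]]), 'R': array([[-0.6716225 , -0.74049587, -0.02427092],
       [-0.37078251,  0.36429675, -0.85428813],
       [ 0.64143865, -0.5647599 , -0.51923281]]), 't': array([0.39698549, 0.30207381, 1.28013965])}
top clamp_latch [280.0, 264.7] 0.66 [0.506 0.144 0.005]
top clamp_latch [466.0, 276.9] 0.24 [ 0.455 -0.424  0.013]
top clamp_base [239.8, 242.5] 0.77 [0.57  0.26  0.056]
top housing [243.1, 237.9] 0.75 [0.572 0.244 0.103]
top housing [225.8, 214.5] 0.6 [0.671 0.312 0.011]
top coupler [245.4, 235.5] 0.63 [0.579 0.239 0.097]
top mould [233.7, 247.3] 0.64 [0.555 0.278 0.057]
top mould [468.3, 276.3] 0.55 [ 0.4
[... 457 characters left out ...]
0.57581855, 1.41014021])}
{'t': 0.7, 'q': array([ 1.13561553e+00,  1.30347965e-01,  1.48817543e+00,  2.81869220e-05,
        1.52302028e+00, -8.54224096e-02]), 'dq': array([-0.00027045, -0.0006922 ,  0.00068129, -0.0011511 ,  0.00193605,
       -0.00104789]), 'joint_torque': array([-4.92551626e-04, -5.59619236e+01, -4.91932726e+01,  7.66927935e-02,
        2.30407203e-02, -5.33476725e-05]), 'tool_pos': array([0.20559016, 0.56369227, 0.22967984]), 'orientation': array([-5.46602659e-01, -3.09366097e+00, -8.57253359e-05]), 'force': array([-0.30150583, -0.17931788,  0.2530438 ]), 'wrist_torque': array([-0.03963874, -0.03353656, -0.01357177]), 'gripper_force': 0.0, 'opening': 0.09279201868245687}
```

View pics/scene0.png

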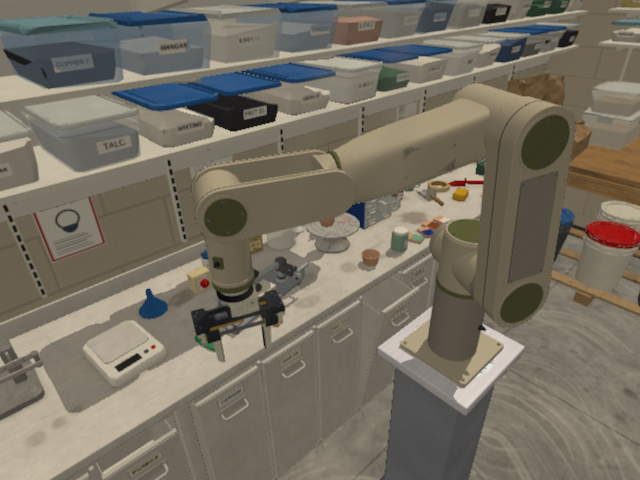

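View pics/top0.png

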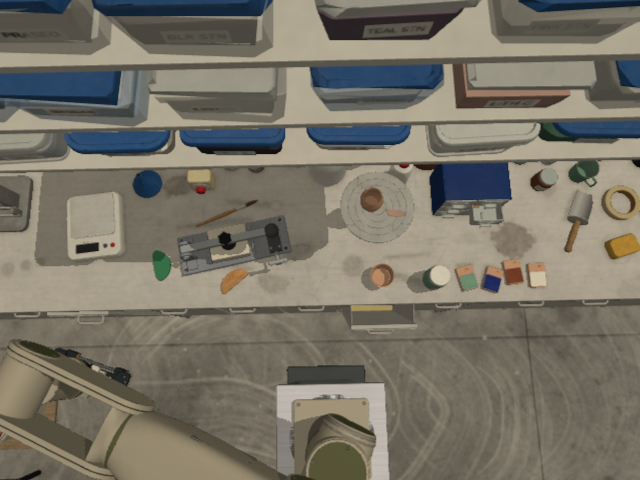

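The top picture shows the clamp plate from (178,260) to (290,230), with the cup at about (272,230) and the T-handle at about (278,262). The arm does not block the view. I'll zoom in and measure.

```bash
python3 - <<'E'
from h import *
im=cv2.imread("pics/top0.png");d=np.load("top0.npy");P=cloud("top",d)
c=cv2.resize(im[205:285,165:305],None,fx=5.5,fy=5.5,interpolation=cv2.INTER_CUBIC);cv2.imwrite("pics/crop.png",c)
Z=P[...,2];X=P[...,0];Y=P[...,1]
reg=np.zeros(Z.shape,bool);reg[205:285,165:305]=True
for lo,hi in((.010,.025),(.085,.15)):
    m=reg&(Z>lo)&(Z<hi);n,l,s,ce=cv2.connectedComponentsWithStats(m.astype(np.uint8))
    for i in range(1,n):
        if s[i,4]>15:
            q=l==i;print(lo,s[i],P[q].mean(0).round(3),cv2.minAreaRect(P[q][:,:2].astype(np.float32)*1000))
np.set_printoptions(linewidth=250)
print((Z[225:270:2,260:296:2]*1000).round().astype(int))
E
```

```text
0.01 [233 205  14   5  30] [0.694 0.27  0.013] ((693.1668090820312, 269.8384094238281), (10.549710273742676, 42.30000686645508), 15.987651824951172)
0.01 [215 210  19   9  47] [0.671 0.322 0.013] ((672.80712890625, 318.93023681640625), (11.807947158813477, 58.618080139160156), 22.815879821777344)
0.01 [244 215  47  39 533] [0.615 0.162 0.017] ((593.9973754882812, 181.86868286132812), (121.25025177001953, 125.21681213378906), 11.620124816894531)
0.01 [177 232  31  12 182] [0.597 0.408 0.018] ((593.4290771484375, 415.3545837402344), (29.108673095703125, 97.46410369873047), 10.218944549560547)
0.01 [ 180  236   95   39 1080] [0.532 0.309 0.017] ((540.3488159179688, 307.39093017578125), (67.58875274658203, 286.9195251464844), 11.68676471710205)
0.01 [222 277   7   8  17] [0.461 0.31  0.013] ((461.291015625, 311.458984375), (14.641501426696777, 22.68224334716797), 81.53041076660156)
0.085 [ 177  223  102   36 1033] [0.569 0.293 0.103] ((567.6118774414062, 290.24517822265625), (55.84287643432617, 297.94268798828125), 9.605717658996582)
0.085 [268 257  19   9  83] [0.501 0.145 0.111] ((501.
[... 1537 characters left out ...]
74   -5    2   -4    0    2   -9   -2  -10   -3]
 [  12   17   13    3    6   -2    4    2   76   72   -3   -3  117   -4   -1   -4   -2   -1]
 [   3    2   -4   -4   -3   -1    0   -4  111  110  115  113  117  108   -3    1    3    2]
 [   2   -1    1   -2  105  114  109  112  115  108  114  108  106  104   -1    3    3    4]
 [  -2   -1   -3    0  111  112  108  111  106   78   82    0    1   -5   -1   -1   -3   -4]
 [   4    5   -2   -3   -3  104   -3    0    3    1    5    4    3   -4    2    4   -3   -3]
 [   4   -1    2   -1    0   -2   -8   -1   -2   -1   -2   -1   -2   -3   -6   -2    4    3]
 [  -2    2    2   -1    3   -6    0   -2    5    1    3    2   -2   -1   -4   -5    2   -2]]
```

View pics/crop.png

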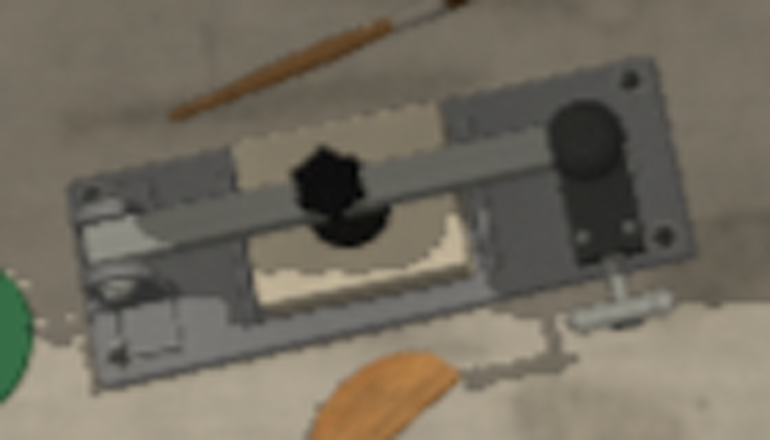

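```bash
cat >> h.py <<'E'
def onplane(cam,uv,z):
    a=world(cam,uv,1.);b=world(cam,uv,2.);return a+(b-a)*(z-a[2])/(b[2]-a[2])
def rel(p,yaw,roll=0):
    "target TCP pose (tool y at yaw, down) as tool-frame delta from the measured pose"
    s=robot.read_state();R0=Ro.from_rotvec(s["orientation"])
    x=np.array([np.cos(yaw),np.sin(yaw),0]);z=np.array([0,0,-1.])
    R1=Ro.from_matrix(np.column_stack([np.cross(x,z),x,z]))
    return R0.inv().apply(np.array(p)-s["tool_pos"]),(R0.inv()*R1).as_rotvec()
E
python3 - <<'E'
from h import *
c=[(655,58),(695,252),(95,388),(68,185)]
q=np.array([onplane("top",(165+u/5.5-.4,205+v/5.5-.4),.018)[:2] for u,v in c]);print(q.round(4))
ctr,y=q.mean(0),(q[2]+q[3]-q[0]-q[1]);L=np.linalg.norm(y)/2;xx=q[0]+q[3]-q[1]-q[2]
a=np.arctan2(-y[0],y[1]);print(ctr,L,np.linalg.norm(xx)/2,"yaw",np.degrees(a),np.degrees(np.arctan2(xx[1],xx[0])))
ex=np.array([np.cos(a),np.sin(a)]);ey=np.array([-ex[1],ex[0]])
print("handle from plate",ctr-.098*ex-.125*ey)
d=np.load("top0.npy");P=cloud("top",d);m=np.zeros(d.shape,bool);m[254:268,264:290]=1;m&=(P[...,2]>.095)&(P[...,2]<.13)
h=P[m];print("cloud",h.mean(0),cv2.fitLine(h[:,:2].astype(np.float32),2,0,.01,.01).ravel())
for e in [(568,322),(672,298)]: print(onplane("top",(165+e[0]/5.5-.4,205+e[1]/5.5-.4),.108))
print("handle from crop",onplane("top",(165+622/5.5-.4,205+310/5.5-.4),.110))
E
```

```text
[[0.6613 0.1304]
 [0.5485 0.109 ]
 [0.4794 0.442 ]
 [0.595  0.4614]]
[0.57105559 0.28569617] 0.33885227192488676 0.11599426359203728 yaw 11.532744478272539 10.140838694437596
handle from plate [0.50002514 0.14362691]
cloud [0.50088128 0.14496843 0.11059412] [ 0.2010985  -0.97957104  0.50088125  0.14496844]
[0.49525237 0.17130961 0.108     ]
[0.50674223 0.11683695 0.108     ]
handle from crop [0.50062185 0.14289816 0.11      ]
```

```bash
python3 - <<'E'
from h import *
print(rel([.5005,.144,.20],np.radians(11.5)))
E
```

```text
(array([-0.42087209, -0.29322618,  0.02965478]), array([ 3.45015702e-05, -4.78866819e-05,  1.02032373e+00]))
```

Request:
{"op": "move_arm", "data": {
  "deltas": [-0.05,-0.035,0.004,0,0,0.12,0.26,-0.1,-0.07,0.007,0,0,0.25,0.26,-0.15,-0.105,0.01,0,0,0.38,0.26,-0.2,-0.14,0.014,0,0,0.5,0.26,-0.25,-0.174,0.018,0,0,0.62,0.26,-0.3,-0.209,0.021,0,0,0.74,0.26,-0.35,-0.244,0.025,0,0,0.86,0.26,-0.39,-0.272,0.028,0,0,0.95,0.26,-0.4209,-0.2932,0.0297,0,0,1.0203,0.26,-0.4209,-0.2932,0.0297,0,0,1.0203,0.26,-0.4209,-0.2932,0.0297,0,0,1.0203,0.26,-0.4209,-0.2932,0.0297,0,0,1.0203,0.26],
  "squeeze": 45
}}

```text
t: 2.2
tool_pos: [0.5, 0.145, 0.2]
orientation: [-1.985, -2.435, -0.0]
force: [0.5, 0.6, -0.1]
opening: 0.0244
gripper_force: 0.0
```

```bash
python3 - <<'E'
from h import *
print(rel([.5005,.144,.098],np.radians(11.5)))
im,d=robot.read_camera("scene");np.save("s1.npy",d)
u,v=proj("scene",[.5,.144,.13]).astype(int);print(u,v)
a=im[v-50:v+50,u-65:u+65,::-1];b=robot.read_camera("top")[0]
u,v=proj("top",[.5,.144,.13]).astype(int);print(u,v)
b=b[v-50:v+50,u-65:u+65,::-1]
cv2.imwrite("pics/s1.png",cv2.resize(np.hstack([a,b]),None,fx=3,fy=4.5,interpolation=cv2.INTER_CUBIC) if 0 else cv2.resize(np.hstack([a,b]),None,fx=3,fy=3,interpolation=cv2.INTER_CUBIC))
E
```

```text
(array([-0.00111363,  0.0002465 ,  0.10204417]), array([ 6.27328099e-05, -2.61935465e-04,  1.90545098e-03]))
301 261
276 259
```

View pics/s1.png

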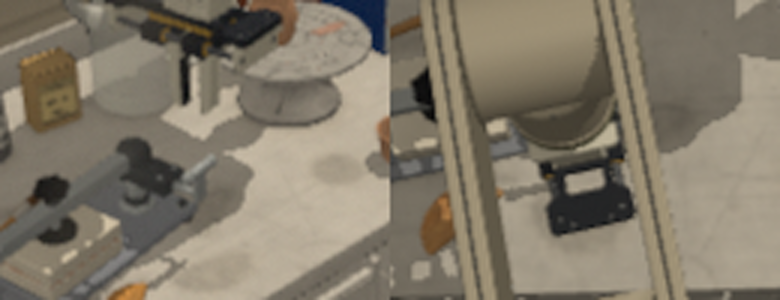

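The left half shows the fingers, at about (195,90), directly above the T-handle at (200,168). In the right half the arm hides the clamp. I'm going down.

Request:
{"op": "move_arm", "data": {
  "deltas": [-0.001,0,0.02,0,0,0.002,0.26,-0.001,0,0.04,0,0,0.002,0.26,-0.001,0,0.06,0,0,0.002,0.26,-0.001,0,0.075,0,0,0.002,0.26,-0.001,0,0.085,0,0,0.002,0.26,-0.001,0,0.093,0,0,0.002,0.26,-0.001,0,0.1,0,0,0.002,0.26,-0.001,0,0.102,0,0,0.002,0.26,-0.001,0,0.102,0,0,0.002,0.26]
}}

```text
t: 3.42
tool_pos: [0.5009, 0.143, 0.0981]
orientation: [1.99, 2.431, 0.0]
force: [0.1, 0.5, 0.3]
opening: 0.0242
gripper_force: 0.0
```

No contact. Next I close, and let it settle.

Request:
{"op": "move_arm", "data": {
  "deltas": [0,0,0,0,0,0,0.1,0,0,0,0,0,0,0,0,0,0,0,0,0,0,0,0,0,0,0,0,0,0,0,0,0,0,0,0,0,0,0,0,0,0,0]
}}

```text
t: 4.18
tool_pos: [0.5009, 0.143, 0.0983]
orientation: [1.99, 2.431, 0.0]
force: [-1.9, -0.6, 5.3]
opening: 0.0107
gripper_force: 45.0
```

```bash
python3 - <<'E'
from h import *
s=robot.read_state();print(s);R=Ro.from_rotvec(s["orientation"]).as_matrix();print(R.round(4))
E
```

```text
{'t': 4.175, 'q': array([ 1.79718607e-01,  2.10612160e-02,  1.84972004e+00, -2.32764543e-05,
        1.27048745e+00, -1.89664851e-02]), 'dq': array([-0.00029108,  0.00094452,  0.00240452, -0.00051437, -0.00057262,
       -0.00055655]), 'joint_torque': array([-3.84882151e-02, -4.45191979e+01, -4.43781888e+01,  1.40533685e-01,
       -8.78044367e-01,  8.21681198e-03]), 'tool_pos': array([0.50087475, 0.14302818, 0.09827924]), 'orientation': array([1.99001590e+00, 2.43064098e+00, 3.64877093e-04]), 'force': array([-1.90397058, -0.55711108,  5.34852729]), 'wrist_torque': array([-0.1369178 ,  0.48269868,  0.03932282]), 'gripper_force': 45.001789927482605, 'opening': 0.010715644579585805}
[[-1.974e-01  9.803e-01  3.000e-04]
 [ 9.803e-01  1.974e-01  0.000e+00]
 [-0.000e+00  3.000e-04 -1.000e+00]]
```

Request:
{"op": "move_arm", "data": {
  "deltas": [0,-0.004,0,0,0,0,0,0,-0.008,0,0,0,0,0,0,-0.012,0,0,0,0,0,0,-0.016,0,0,0,0,0,0,-0.019,0,0,0,0,0,0,-0.019,0,0,0,0,0,0,-0.019,0,0,0,0,0]
}}

```text
t: 5.05
tool_pos: [0.4835, 0.1395, 0.0984]
orientation: [1.989, 2.429, 0.004]
force: [6.4, 2.7, -1.6]
opening: 0.0105
gripper_force: 45.0
```

Request:
{"op": "move_arm", "data": {
  "deltas": [0,-0.002,0,0,0,0,0,0,-0.004,0,0,0,0,0,0,-0.005,0,0,0,0,0,0,-0.005,0,0,0,0,0]
}}

```text
t: 5.55
tool_pos: [0.4792, 0.1387, 0.0986]
orientation: [1.988, 2.428, 0.006]
force: [10.1, 2.5, -4.2]
opening: 0.0106
gripper_force: 45.0
```

The handle has travelled 22 mm and the force is above the spring's, so it is on the stop. I'm lifting along the arc now, keeping about 1 mm of extra pull.

Request:
{"op": "move_arm", "data": {
  "deltas": [0,-0.001,0,0,0,0,0,0.0004,-0.001,-0.0065,0,-0.025,0,0,0.00095,-0.001,-0.013,0,-0.05,0,0,0.0017,-0.001,-0.0195,0,-0.075,0,0,0.0026,-0.001,-0.0259,0,-0.1,0,0,0.0036,-0.001,-0.0323,0,-0.125,0,0,0.0048,-0.001,-0.0387,0,-0.15,0,0,0.0048,-0.001,-0.0387,0,-0.15,0,0,0.0048,-0.001,-0.0387,0,-0.15,0,0]
}}

```text
t: 6.68
tool_pos: [0.4782, 0.1434, 0.1378]
orientation: [1.911, 2.336, -0.135]
force: [13.7, 2.6, -3.6]
opening: 0.0106
gripper_force: 45.0
```

```bash
cat > st.py <<'E'
from h import *
s=robot.read_state();R=Ro.from_rotvec(s["orientation"]).as_matrix()
a=np.radians(11.5);ex=np.array([np.cos(a),np.sin(a),0]);ey=np.array([-ex[1],ex[0],0])
p=s["tool_pos"]-[.5711,.2857,0]
print("base xyz",p@ex,p@ey,p[2],"tilt",-np.arcsin(R[:,2]@ey),"xtilt",R[:,2]@ex,"F base",s["force"]@ex,s["force"]@ey,s["force"][2],s["wrist_torque"],s["t"],s["opening"])
print("implied theta",np.arctan2(p[2]-.086,.135-p@ey)-np.arctan2(.0126,.2605))
E
python3 st.py
```

```text
base xyz -0.1194367112217646 -0.12088609828599844 0.13778886397253792 tilt 0.14988095840159676 xtilt 0.0069463102419837115 F base 13.968324396959918 -0.13904770067128638 -3.559863621820449 [ 0.4061275  -2.11801722  0.30819568] 6.675 0.01063399817095682
implied theta 0.15136200901400898
```

Request:
{"op": "move_arm", "data": {
  "deltas": [0.0004,0,-0.0065,0,-0.025,0,0,0.00095,0,-0.013,0,-0.05,0,0,0.0017,0,-0.0195,0,-0.075,0,0,0.0026,0,-0.0259,0,-0.1,0,0,0.0036,0,-0.0323,0,-0.125,0,0,0.0048,0,-0.0387,0,-0.15,0,0,0.0055,0,-0.042,0,-0.163,0,0,0.0055,0,-0.042,0,-0.163,0,0,0.0055,0,-0.042,0,-0.163,0,0,0.0055,0,-0.042,0,-0.163,0,0]
}}

```text
t: 7.92
tool_pos: [0.4758, 0.1548, 0.1783]
orientation: [1.825, 2.23, -0.28]
force: [14.5, 1.3, -2.4]
opening: 0.0108
gripper_force: 45.0
```

```bash
python3 st.py; python3 - <<'E'
from h import *
im,d=robot.read_camera("scene");P=cloud("scene",d)
u,v=proj("scene",[.55,.2,.1]).astype(int)
cv2.imwrite("pics/s2.png",cv2.resize(im[v-60:v+60,u-80:u+80,::-1],None,fx=5,fy=5,interpolation=cv2.INTER_CUBIC))
E
```

```text
base xyz -0.11944639124793638 -0.10929852325287065 0.1783172005716953 tilt 0.31266577254250144 xtilt 0.006448948837478401 F base 14.457372495631772 -1.6447868604449316 -2.385241239948955 [ 0.44481548 -2.18565263  0.7914395 ] 7.925 0.01077269298460932
implied theta 0.3129683508635108
```

View pics/s2.png

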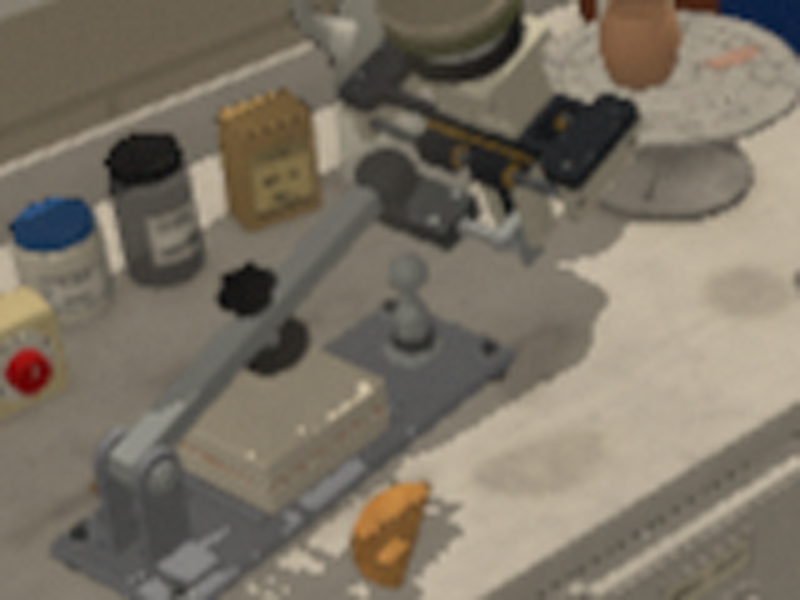

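The bar is raised. The ball stands free at (408,270), the cup is at (388,180), the handle is gripped at (510,240), and the mould and rib are in place. I'll hold for a short while to check it's steady, then hand in.

Request:
{"op": "move_arm", "data": {
  "deltas": [0,0,0,0,0,0,0,0,0,0,0,0,0,0,0,0,0,0,0,0,0,0,0,0,0,0,0,0,0,0,0,0,0,0,0,0,0,0,0,0,0,0]
}}

```text
t: 8.72
tool_pos: [0.4758, 0.1548, 0.1783]
orientation: [1.825, 2.23, -0.28]
force: [13.7, 2.0, -3.0]
opening: 0.0109
gripper_force: 45.0
```

```bash
python3 st.py; python3 -c "
from plant import robot
print(robot.close_job())"
```

```text
base xyz -0.11945369359350673 -0.10927825962719921 0.17832061694786466 tilt 0.31262297445629883 xtilt 0.00644577528793745 F base 13.779289975816086 -0.7902379931212121 -2.9816925704384274 [ 0.47779737 -2.23698071  0.7803487 ] 8.725 0.010878914324192007
implied theta 0.313008018205939
the job is handed in; nothing more can be done
None
```

The job is handed in: the latch is pulled to its stop (22 mm) and the arm is holding the bar steady by the T-handle, with the cup about 80 mm above the ball (worked out from the arm's pose); the last picture shows the mould and rib in place, and I did not check the other bystanders one by one.

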